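Reject the out-of-balance fan rotor on the knife edge

TASK

One of the two alike long two-bladed fan rotors for the fume extractor has one blade heavier than the other and must not be fitted. Try them on the knife-edge beam to find which: leave the good rotor resting lengthwise on the middle of the beam with the beam staying level, and put the rotor that tips the beam into the grey reject tray.

Things in the scene. Friction and masses are not known exactly. Their poses are not given: they have to be found in the camera images.
- rotor_a_center (a point): Black fan rotor, 160 mm tip to tip, 160 g; point on the hub axis 23 mm above the flat underside. x along the two blades (22 mm wide, 10 mm thick, flush with the underside), z up. Block hub 34 (x) x 28 (y) x 46 mm tall: grip its flats, closing along y. Starts flat, blades roughly along world y. Either rotor a or b is the bad one: centre of mass about 30 mm off the hub axis along x.
- rotor_b_center (a point): The same point of the other rotor, of the same size, look and axes. (The small three-bladed rotor lying beyond is not part of the job.)
- beam_seat (a point): Middle (dark line) of the balance beam's flat top, 68 mm above the bench. Steel bar 150 (x) x 40 (y) x 8 mm, z up; rocks on a knife edge along y, 8 mm below. Springs back level (0.24 N m/rad), stops at 9 degrees. A good rotor tilts it 0.4 degrees per mm off the middle along x; the bad one laid in the middle tips it 8 to 9 degrees. Settles in 1 s. Stand foot 120 x 100 mm.
- tray_in (a point): Centre of the inner floor (4 mm above the bench) of the grey open reject tray, 240 mm along its x, 170 mm along its y, 35 mm tall, walls 4 mm thick. Fixed.
Things that resemble listed ones, but are neither listed nor needed, are in the scene too. What is shaped like the part that bears rotor_b_center but orange or purple is not meant.

How it is judged:
At the end, for the whole second after the job is handed in: One rotor rests on the beam: centre within 12 mm of the beam's middle, 17 to 30 mm above its top, blades within 17 degrees of its length, beam level within 5 degrees. The other is in the tray: centre within 110 x 80 mm of the tray's centre (x, y), at most 35 mm above its floor (angle between beam_seat's own z axis and vertical below 0.087 rad and ((horizontal distance between rotor_a_center and beam_seat below 0.012 m and z of rotor_a_center in the frame of beam_seat between 0.017 and 0.03 m and angle between the x axis of rotor_a_center and the x axis of beam_seat, either way round below 0.3 rad and x of rotor_b_center in the frame of tray_in between -0.11 and 0.11 m and y of rotor_b_center in the frame of tray_in between -0.08 and 0.08 m and z of rotor_b_center in the frame of tray_in below 0.035 m) or (horizontal distance between rotor_b_center and beam_seat below 0.012 m and z of rotor_b_center in the frame of beam_seat between 0.017 and 0.03 m and angle between the x axis of rotor_b_center and the x axis of beam_seat, either way round below 0.3 rad and x of rotor_a_center in the frame of tray_in between -0.11 and 0.11 m and y of rotor_a_center in the frame of tray_in between -0.08 and 0.08 m and z of rotor_a_center in the frame of tray_in below 0.035 m))); the robot touches nothing.
It also fails if it takes over 72 s, if anything falls off the work surface, if the arm or the gripper's body presses on something with over 40 N, if the wrist force passes 120 N, or if a joint passes its speed limit or range.

ROBOT

A 7-joint arm with a two-finger parallel gripper is mounted at the origin on the work surface. World frame = base frame: x ahead of the robot, y to its left, z up, the work surface at z = 0. Lengths are in m, angles in rad, forces in N, time in s.
With the tool pointing down it reaches from about 0.4 to 0.9 m from the base axis. Payload 5.5 kg.
Tool frame: the origin (TCP) lies where the fingers leave the gripper's body, on its centre line; the fingertips stand 66 mm ahead of it and the grasp point (between the pads) lies 47 mm ahead of it; z points along the fingers, y is the line along which they close (so a half turn about z gives the same grasp; the last joint's range is limited). The gripper opens to 92 mm and grips with 3 to 60 N. Pads are 19 mm wide; open, the fingers measure 130 mm over their backs; the gripper's body (75 mm by 190 mm) begins 47 mm behind the grasp point.
Start: joints at [-0.853, 0.501, -0.427, 1.55, 0.221, 1.138, -0.21], TCP at [0.285, 0.584, 0.292] pointing down, gripper open.
Joint ranges: [-2.88, 2.88], [-0.31, 2.03], [-1.54, 1.56], [0.2, 2.42], [-1.41, 4.55], [0.19, 2.02], [-2.57, 2.57]. Speed limits (rad/s): [2.57, 2.57, 3.14, 3.14, 3.14, 3.14, 3.14].

INTERFACE

Orientations are given as a unit quaternion [x, y, z, w].
In Python, from workcell import robot, solver, readout, vision, finish_job gives the robot as it stands. The module is installed in compiled form; this text tells all that it offers. Calls block until the motion is done:
- robot.move_pose(position, orientation): joint-space move of the TCP to a pose.
- robot.movel(position, ori=None, feed=0.15, guard=None): straight line of the TCP; ori=None keeps the orientation; feed is the mean speed in m/s. With guard (N) it stops when the force on the tool has changed by that much, and returns True; else False.
- robot.move_joints(angles): joint-space move.
- robot.open_jaws() and robot.clamp(): open the fingers fully, or close them until they stop; the grip force is fixed at half the most.
- robot.hold(seconds).
- solver.inverse_kinematics(position, orientation): joint angles nearest the present ones, or None.
- readout.get_state(): the state.
- vision.capture(name): name is "scene" or "side" or "wrist"; returns a dict with "pixels" (384x512x3 uint8, red, green, blue), "mtx" (3x3 intrinsics, pixels), "rvec" (rotation vector, rad) and "tvec" (3), from world to camera coordinates, as OpenCV has them. Camera axes: x right, y down, z forward; pixel columns grow to the right and rows downward; lengths in m; the calibration is good to about 2 mm. A picture is of the moment at which its call begins. There is no depth.
A pose or a line that the arm cannot do raises robot.IKError and nothing moves.
- finish_job(): hands the job in; it is judged then, once.
Trained networks look in a picture, given as the dict that the camera call returned (one of the last four; its "shot" number tells which), for a name from the list of things; names that differ only in an ending like _2 or _b are one class to them, and where a whole thing is asked for, a point or a joint stands for the part that bears it (a point fixed in the world has none). Each returns a list of dicts, best first, with "conf" (0 to 1); they miss things now and then, are a little off and sometimes report something else, mostly with a low value. They report only what shows in the picture. A call takes as long as a camera call. They do not tell look-alikes from the thing itself.
- vision.search_frame(picture, name): "rect" ([centre column, centre row, width, height] in pixels, round what is visible of it).
- vision.regions_of(picture, name): "region" (384x512 bool, what is visible of it) and "rect" ([centre column, centre row, width, height] in pixels, round what is visible of it).
The state is a dict: "t": time; "joint_positions": joint angles; "dq": joint speeds; "joint_efforts": joint torques, N m; "eef_pos": TCP position; "ee_rot": TCP orientation; "ft_force": force on the tool from outside, world axes, zero at the start; "ft_torque": the same for the moment, N m; "finger_gap": finger opening in m; "grip_force": force on a finger pad.
Only numpy, scipy, OpenCV 4.12 (cv2) and the standard library are available. Lean on these libraries where they do the work, as an engineer would, in place of code of your own. Each camera call takes 0.05 s, during which the arm holds its last target. There are 200 camera calls.

## Working session

There is one attempt and no reset: what is moved stays moved. The work goes in short steps, each a Python script; the robot and the scene stay as the last script left them, time stands still between calls to the robot, and variables do not carry over. Pictures are saved under pics/ and viewed, at most 10 in all, crops included, and the job is handed in when it is done.

```bash
mkdir -p pics; ls
python3 - <<'E'
from workcell import robot, solver, readout, vision
import cv2,numpy as np
for c in ["scene","side"]:
    p=vision.capture(c); cv2.imwrite(f"pics/{c}0.png",p["pixels"][:,:,::-1])
    R=cv2.Rodrigues(np.array(p["rvec"]))[0]; print(c,(-R.T@np.array(p["tvec"])).round(3),R[2].round(2))
    for n in ["rotor_a_center","beam_seat","tray_in"]:
        print(n,[(np.round(d["rect"]).tolist(),round(d["conf"],2)) for d in vision.search_frame(p,n)])
print(readout.get_state()["t"])
E
```

```text
pics
scene [ 1.274 -0.846  0.755] [-0.62  0.58 -0.53]
rotor_a_center []
beam_seat [([205.0, 226.0, 40.0, 33.0], 0.8), ([261.0, 201.0, 44.0, 20.0], 0.65)]
tray_in [([346.0, 178.0, 82.0, 46.0], 0.56)]
side [ 0.185 -0.789  0.828] [ 0.31  0.65 -0.69]
rotor_a_center [([225.0, 206.0, 44.0, 37.0], 0.65)]
beam_seat [([286.0, 260.0, 65.0, 40.0], 0.82)]
tray_in [([213.0, 134.0, 89.0, 54.0], 0.95)]
0.4
```

View pics/scene0.png

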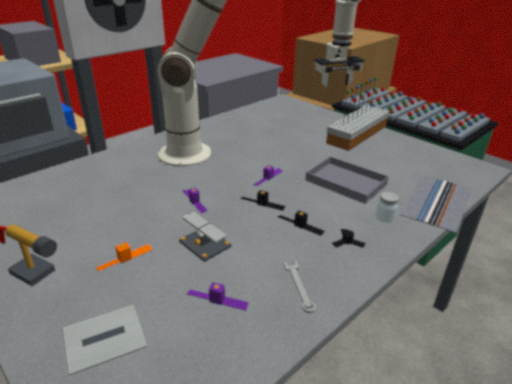

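View pics/side0.png

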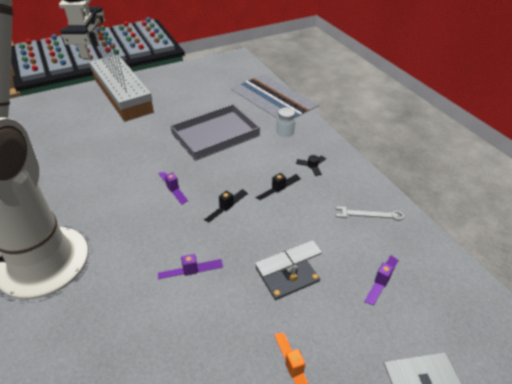

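The side view shows the rotor candidates.

| Thing | Side pixel | Scene pixel | Wanted |
|---|---|---|---|
| Black two-bladed rotor | (226,199) | (263,199) | yes |
| Black two-bladed rotor | (279,182) | (301,219) | yes |
| Black three-bladed rotor | (313,160) | (347,237) | no |
| Purple rotors | (172,182), (189,264), (384,271) | – | no |
| Orange rotor | (293,362) | – | no |

The beam is at side (288,258) and the tray at side (215,131). I choose the two black two-bladed rotors.

```bash
cat > h.py <<'E'
from workcell import robot, solver, readout, vision, finish_job
import cv2,numpy as np
from scipy.spatial.transform import Rotation as Ro
def cam(p): 
    R=cv2.Rodrigues(np.array(p["rvec"],float))[0]; return np.array(p["mtx"]),R,np.array(p["tvec"],float).ravel()
def onz(p,uv,z):
    K,R,t=cam(p); c=-R.T@t; uv=np.atleast_2d(uv).astype(float)
    d=(np.linalg.inv(K)@np.c_[uv,np.ones(len(uv))].T).T@R
    return c+d*((z-c[2])/d[:,2])[:,None]
def proj(p,X):
    return cv2.projectPoints(np.atleast_2d(np.array(X,float)),np.array(p["rvec"],float),np.array(p["tvec"],float),np.array(p["mtx"]),None)[0][:,0]
def down(yaw): # tool down, tool x axis at yaw, closing (y) axis at yaw-90
    return (Ro.from_euler('z',yaw)*Ro.from_euler('x',np.pi)).as_quat()
def save(p,n): cv2.imwrite(f"pics/{n}.png",p["pixels"][:,:,::-1])
T=lambda: readout.get_state()["t"]
E
python3 - <<'E'
from h import *
p=vision.capture("side"); q=vision.capture("scene")
for n,a,b,z in [("r1",(226,198),(263,199),.04),("r2",(279,182),(301,218),.04),("beam",(289,258),(205,227),.068),("tray",(215,132),(347,179),.02),("r1tips",(207,219),(243,199),.005),("r1tip2",(246,192),(284,207),.005),("r2t",(259,196),(280,217),.005),("r2t2",(299,178),(322,232),.005)]:
    print(n,onz(p,a,z).round(3),onz(q,b,z).round(3))
w=vision.capture("wrist"); K,R,t=cam(w); s=readout.get_state()
Rt=Ro.from_quat(s["ee_rot"]); print("cam in tool",Rt.inv().apply(-R.T@t-s["eef_pos"]).round(3),"fwd",Rt.inv().apply(R[2]).round(2),"camx",Rt.inv().apply(R[0]).round(2),K[0,0],Rt.as_matrix().round(2).tolist())
E
```

```text
r1 [[ 0.474 -0.033  0.04 ]] [[ 0.499 -0.047  0.04 ]]
r2 [[ 0.632 -0.04   0.04 ]] [[ 0.65  -0.037  0.04 ]]
beam [[ 0.514 -0.299  0.068]] [[ 0.523 -0.298  0.068]]
tray [[0.573 0.285 0.02 ]] [[0.585 0.29  0.02 ]]
r1tips [[ 0.41  -0.05   0.005]] [[ 0.416 -0.058  0.005]]
r1tip2 [[ 0.548 -0.002  0.005]] [[0.541 0.009 0.005]]
r2t [[ 0.573 -0.033  0.005]] [[ 0.571 -0.042  0.005]]
r2t2 [[ 0.712 -0.017  0.005]] [[ 0.709 -0.006  0.005]]
cam in tool [ 0.079 -0.    -0.093] fwd [-0.29  0.    0.96] camx [-0.  1. -0.] 301.9766928502947 [[-0.9, 0.44, -0.0], [0.44, 0.9, 0.0], [0.0, 0.0, -1.0]]
```

Run:
```python
from h import *
robot.move_pose([0.55,-0.1,0.38],down(np.pi))
w=vision.capture("wrist"); save(w,"w1"); np.save("w1.npy",w,allow_pickle=True)
for n in ["rotor_a_center","beam_seat","tray_in"]:
    for d in vision.regions_of(w,n):
        r=d["region"].astype(np.uint8); ((cx,cy),(a,b),an)=cv2.minAreaRect(cv2.findNonZero(r))
        print(n,round(d["conf"],2),np.round(d["rect"]).tolist(),(round(cx),round(cy)),(round(a),round(b)),round(an))
print(T())
```

```text
rotor_a_center 0.67 [303.0, 208.0, 25.0, 86.0] (304, 208) (89, 21) 76
rotor_a_center 0.65 [308.0, 106.0, 46.0, 102.0] (308, 103) (106, 23) 72
beam_seat 0.58 [116.0, 133.0, 62.0, 115.0] (118, 133) (118, 55) 85
tray_in 0.69 [481.0, 169.0, 60.0, 150.0] (480, 169) (148, 63) 90
3.3583
```

View pics/w1.png

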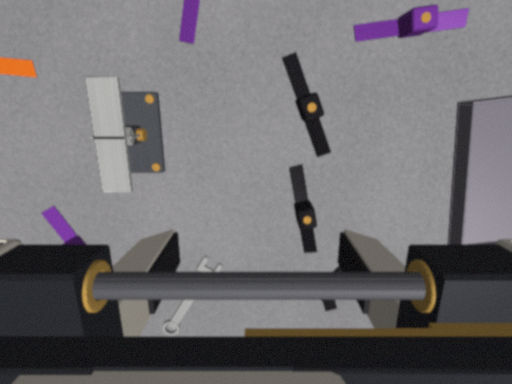

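The wrist view shows the two black two-bladed rotors, with hub dots at (312,107) and (307,220). The beam is centred near (110,136) with its dark line across it. The tray is at the right edge.

Run:
```python
from h import *
w=np.load("w1.npy",allow_pickle=True).item()
for n,uv,z in [("r1tips",[(290,56),(322,153)],.01),("r1dot",[(312,107)],.046),("r2tips",[(297,167),(309,250)],.01),("r2dot",[(307,220)],.046),("beam",[(88,79),(116,77),(131,190),(103,192)],.068),("line",[(93,137),(125,137)],.068)]:
    X=onz(w,uv,z); m=X.mean(0); d=X[-1]-X[0]; print(n,m.round(4),np.hypot(*d[:2]).round(4),np.degrees(np.arctan2(d[1],d[0])).round(1),X[:,:2].round(3).tolist())
g=w["pixels"].max(2)
for n,(u0,u1,v0,v1) in dict(r1=(275,335,45,162),r2=(285,320,160,255)).items():
    m=np.zeros(g.shape,np.uint8); m[v0:v1,u0:u1]=g[v0:v1,u0:u1]<60
    print(n,cv2.minAreaRect(cv2.findNonZero(m)))
v=w["pixels"][30:260,60:340][:,:,::-1]; cv2.imwrite("pics/w1c.png",cv2.resize(v,None,fx=2.4,fy=2.4,interpolation=cv2.INTER_CUBIC))
```

```text
r1tips [ 0.4744 -0.0275  0.01  ] 0.1465 21.4 [[0.406, -0.054], [0.543, -0.001]]
r1dot [ 0.4746 -0.0259  0.046 ] 0.0 0.0 [[0.475, -0.026]]
r2tips [ 0.6359 -0.0255  0.01  ] 0.1451 10.2 [[0.565, -0.038], [0.707, -0.013]]
r2dot [ 0.6387 -0.0249  0.046 ] 0.0 0.0 [[0.639, -0.025]]
beam [ 0.5133 -0.295   0.068 ] 0.1474 -1.2 [[0.441, -0.312], [0.439, -0.277], [0.585, -0.276], [0.588, -0.315]]
line [ 0.5127 -0.296   0.068 ] 0.0423 90.0 [[0.513, -0.317], [0.513, -0.275]]
r1 ((308.1000061035156, 103.80001831054688), (104.03893280029297, 21.819713592529297), 71.56504821777344)
r2 ((303.9189147949219, 208.51351928710938), (86.14506530761719, 17.755090713500977), 80.53767395019531)
```

View pics/w1c.png

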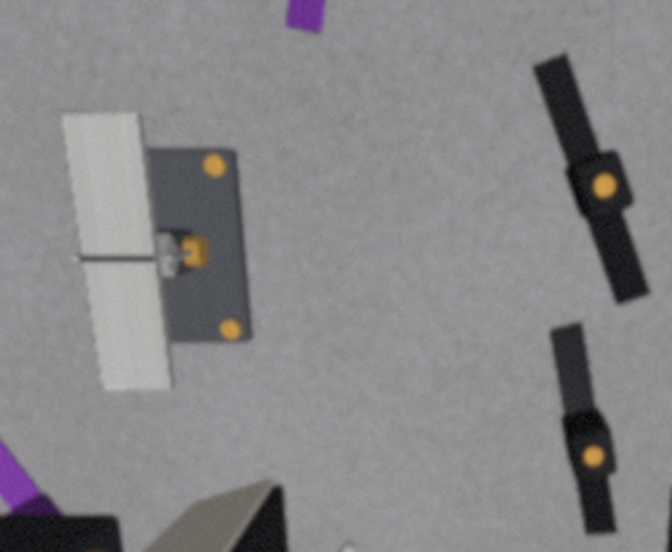

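The choice is confirmed: both are black with two blades and a 34x28 block hub, and the hub dots and blade midpoints agree within 3 mm. The images show the blades lying along world x, not y as the text says, so I'll go by the images. Next I grasp the nearer rotor and check the wrist moment when it lifts.

```bash
cat >> h.py <<'E'
def pick(x,y,a,tz=.077):
    q=down(np.pi+a); robot.move_pose([x,y,.16],q); robot.movel([x,y,tz],feed=.12,guard=15)
    s0=readout.get_state(); robot.clamp(); s=readout.get_state(); print("gap",s["finger_gap"],"grip",s["grip_force"],"z",s["eef_pos"][2])
    robot.movel([x,y,.13],feed=.1); robot.hold(.5); s1=readout.get_state()
    print("dF",(np.array(s1["ft_force"])-s0["ft_force"]).round(2),"dM",(np.array(s1["ft_torque"])-s0["ft_torque"]).round(4),"gap",s1["finger_gap"],T())
E
python3 - <<'E'
from h import *
pick(.4745,-.0267,np.radians(21.4))
s=readout.get_state(); print(np.array(s["eef_pos"]).round(4),np.round(s["ft_force"],2),np.round(s["ft_torque"],4))
E
```

```text
gap 0.028052931978931474 grip 29.76929783821106 z 0.07696258041511068
dF [-0.37 -1.39 -1.62] dM [-0.0117  0.0009  0.0385] gap 0.02782952701689079 7.3583
[ 0.4744 -0.0267  0.1298] [-0.33 -0.06 -2.04] [ 0.0562 -0.0011 -0.0033]
```

Run:
```python
from h import *
bx,by=.513,-.2955
q=down(np.pi)
robot.move_pose([bx,by,.2],q)
for i in range(4):
    robot.hold(.05); s=readout.get_state(); print(np.round(s["ft_force"],2),np.round(s["ft_torque"],4))
w=vision.capture("wrist"); save(w,"w2")
s=vision.capture("side"); save(s,"s2")
a=w["pixels"]; b=cv2.resize(s["pixels"][200:320,210:370],None,fx=3.2,fy=3.2,interpolation=cv2.INTER_CUBIC)
cv2.imwrite("pics/c2.png",cv2.resize(np.hstack([a,b])[:,:,::-1],None,fx=.78,fy=.78))
print(T())
```

```text
[-1.43  0.23 -2.33] [ 0.0659 -0.0586  0.0243]
[-0.52  0.05 -2.54] [ 0.1305 -0.0704 -0.016 ]
[ 0.5   0.92 -1.97] [ 0.0255 -0.0396 -0.0045]
[ 0.06 -0.24 -2.66] [ 0.0218 -0.0219 -0.0457]
8.7417
```

View pics/c2.png

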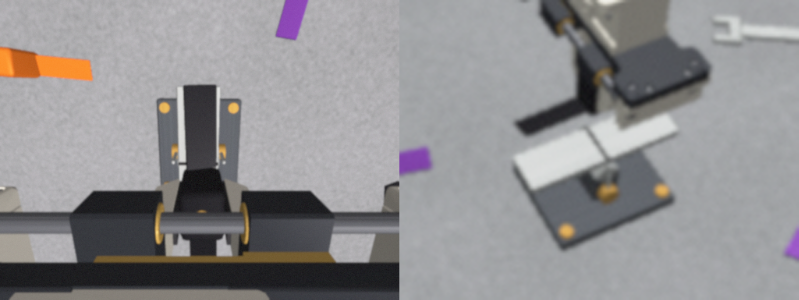

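The blade lies centred and parallel over the beam. Lowering and releasing.

```bash
cat >> h.py <<'E'
def look(n):
    s=vision.capture("side"); c=vision.capture("scene"); w=vision.capture("wrist")
    f=lambda p,u,v,k: cv2.resize(p["pixels"][v-45:v+45,u-60:u+60],(k*120,k*90),interpolation=cv2.INTER_CUBIC)
    top=np.hstack([f(s,288,256,3),f(c,207,228,3)]); save({"pixels":top},n); save(w,n+"w"); np.save(n+"w.npy",w,allow_pickle=True)
E
python3 - <<'E'
from h import *
bx,by=.513,-.2955
print(robot.movel([bx,by,.1455],feed=.08,guard=8)); print(readout.get_state()["eef_pos"])
robot.open_jaws(); robot.movel([bx,by,.26],feed=.15); robot.hold(.6); look("p3"); print(T())
E
```

```text
True
[ 0.51194579 -0.29494787  0.14476945]
12.2083
```

View pics/p3.png

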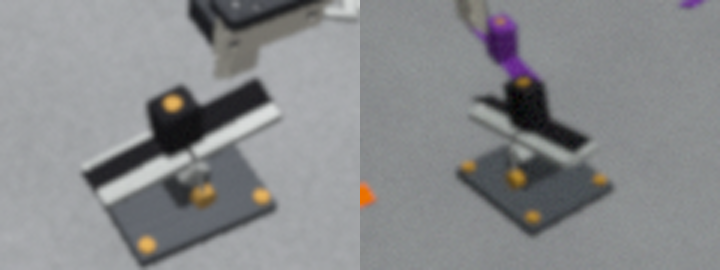

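The rotor rests on the beam, and I'll now measure the tilt from the side crop. The front top edge of the beam runs from (100,195) to (280,108).

Run:
```python
from h import *
s=vision.capture("side"); c=vision.capture("scene")
for th in [-9,-4,0,4,9]:
    t=np.radians(th); P=[[.513+sx*.075*np.cos(t)+.008*np.sin(t),-.2955-.02,.060+.008*np.cos(t)-sx*.075*np.sin(t)] for sx in(-1,1)]
    a=(proj(s,P)-[228,211])*3; b=(proj(c,P)-[147,183])*3; print(th,a.round().tolist(),b.round().tolist())
```

```text
-9 [[102.0, 205.0], [278.0, 114.0]] [[105.0, 110.0], [202.0, 161.0]]
-4 [[102.0, 199.0], [279.0, 118.0]] [[105.0, 104.0], [203.0, 167.0]]
0 [[102.0, 195.0], [279.0, 122.0]] [[105.0, 100.0], [204.0, 173.0]]
4 [[103.0, 190.0], [279.0, 127.0]] [[105.0, 96.0], [205.0, 177.0]]
9 [[105.0, 184.0], [278.0, 132.0]] [[105.0, 91.0], [205.0, 183.0]]
```

The beam is tipped about 8–9° with the −x end down, so this rotor (the nearer one) is the bad one. I'll pick it up again and look at the tray on the way over.

Run:
```python
from h import *
x,y=.506,-.2955
robot.movel([x,y,.1465],feed=.15,guard=12); robot.clamp(); s=readout.get_state(); print(s["finger_gap"],s["eef_pos"])
robot.movel([x,y,.26],feed=.15)
robot.move_pose([.66,.20,.34],down(np.pi))
w=vision.capture("wrist"); save(w,"tray"); np.save("tray.npy",w,allow_pickle=True); print(readout.get_state()["finger_gap"],T())
for d in vision.regions_of(w,"tray_in")[:2]:
    print(d["conf"],d["rect"]); h=cv2.minAreaRect(cv2.findNonZero(d["region"].astype(np.uint8))); print(h,onz(w,cv2.boxPoints(h),.035).round(3).tolist())
```

```text
0.02789707075379635 [ 0.50595946 -0.29547715  0.14643453]
0.027686742226729854 17.0833
0.67 [333.3, 100.0, 145.4, 200.0]
((332.5, 98.5), (197.0, 149.0), 90.0) [[0.467, 0.198, 0.035], [0.467, 0.369, 0.035], [0.704, 0.402, 0.035], [0.704, 0.197, 0.035]]
```

View pics/tray.png

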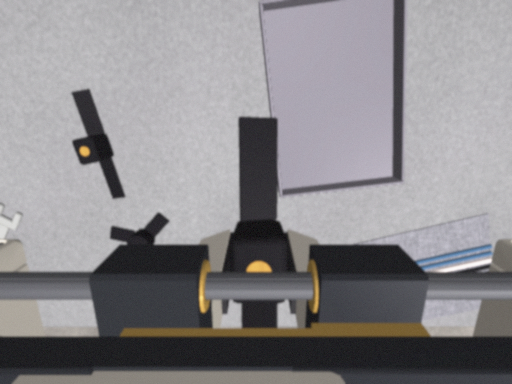

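The rotor is held level with the tool. The tray rim corners are near (262,4), (403,0), (402,182) and (281,194). The second rotor is at (84,151).

Run:
```python
from h import *
w=np.load("tray.npy",allow_pickle=True).item()
X=onz(w,[(262,4),(404,0),(402,182),(281,194)],.035); print(X[:,:2].round(3).tolist())
c=X[:,:2].mean(0); print(c, "r2",onz(w,[(84,151)],.046).round(3),onz(w,[(81,93),(118,196)],.01).round(3).tolist())
c=(np.array([.583,.290]) if np.linalg.norm(c-[.579,.288])>.02 else c)
d=X[3]-X[0]; ang=np.arctan2(d[1],d[0]); print(c,np.degrees(ang))
q=down(np.pi+(ang if abs(ang)<.3 else 0))
robot.move_pose([c[0],c[1],.2],q)
print(robot.movel([c[0],c[1],.087],feed=.12,guard=10),readout.get_state()["eef_pos"])
robot.open_jaws(); robot.movel([c[0],c[1],.2],feed=.2); print(T())
```

```text
[[0.471, 0.202], [0.467, 0.365], [0.683, 0.392], [0.699, 0.228]]
[0.58007458 0.29694048] r2 [[ 0.638 -0.026  0.046]] [[0.566, -0.038, 0.01], [0.709, -0.008, 0.01]]
[0.58007458 0.29694048] 6.495314012711295
False [0.57944276 0.29721334 0.08714267]
20.8333
```

Run:
```python
from h import *
pick(.638,-.025,np.radians(11))
bx,by=.513,-.2955
robot.move_pose([bx,by,.2],down(np.pi))
print(robot.movel([bx,by,.1455],feed=.08,guard=8),readout.get_state()["eef_pos"])
robot.open_jaws(); robot.movel([bx,by,.26],feed=.15); robot.hold(1); look("p4"); 
robot.move_pose([.5,.0,.4],down(np.pi)); s=vision.capture("side"); w=vision.capture("wrist")
f=cv2.resize(s["pixels"][90:320,150:390],(576,552),interpolation=cv2.INTER_CUBIC)
cv2.imwrite("pics/p5.png",f[:,:,::-1]); save(w,"p5w"); print(T())
```

```text
gap 0.02784709284898805 grip 29.93437886238098 z 0.07695129036473553
dF [ 0.74  0.04 -1.74] dM [-0.0064 -0.0156  0.0432] gap 0.027938680736297048 25.1167
True [ 0.51196509 -0.29477126  0.14472161]
31.4917
```

View pics/p4.png

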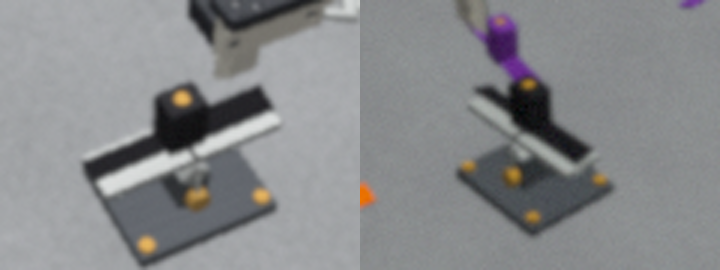

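View pics/p5w.png

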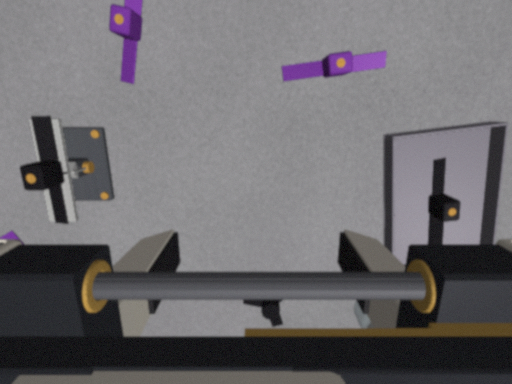

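The beam edge now spans 73 px in the side crop, which matches the prediction for 0°, so it is level. The other rotor lies flat in the tray, with its hub at wrist (447,208). I'll check the centring on the beam, then hand in.

Run:
```python
from h import *
s=vision.capture("side"); c=vision.capture("scene"); w=vision.capture("wrist")
a=[onz(s,(228+182/3,211+98/3),.114),onz(c,(147+168/3,183+85/3),.114),onz(w,(31,178),.114)]
print(np.round(a,3).tolist(),"tray rotor",onz(w,(452,212),.05).round(3))
l=onz(w,[(62,174),(78,174)],.068); print(l.round(3).tolist())
if all(np.hypot(*(x[0,:2]-[.513,-.2955]))<.011 for x in a): print(finish_job())
```

```text
[[[0.513, -0.294, 0.114]], [[0.513, -0.295, 0.114]], [[0.51, -0.293, 0.114]]] tray rotor [[0.582 0.3   0.05 ]]
[[0.515, -0.283, 0.068], [0.516, -0.26, 0.068]]
the job is handed in; nothing more can be done
None
```

I handed the job in: the rotor that started farther from the robot rests centred (within about 4 mm) on the level beam, and the other, which tipped it about 8–9°, is in the reject tray; the call gave no pass or fail, and it took about 32 s of the 72 s.

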